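# Fetch a dropped blood tube from under the bench riser with the reacher

## Robot

A 6-joint arm with a two-finger parallel gripper is mounted at the origin on a cart in front of the work surface, level with it; the furniture and walls round the work are solid. World frame = base frame: x ahead of the robot, y to its left, z up, the work surface at z = 0. Lengths are in m, angles in rad, forces in N, time in s.
With the tool pointing down it reaches from about 0.35 to 0.85 m from the base axis. Payload 8.1 kg.
Tool frame: the origin (TCP) lies between the finger pads; the fingertips stand 11 mm ahead of it and the grasp point (between the pads) lies 8 mm behind it (robot.tips_ahead is the distance from the TCP to the fingertips, in m); z points along the fingers, y is the line along which they close (so a half turn about z gives the same grasp; the last joint's range is limited). The gripper opens to 93 mm and grips with 3 to 60 N. Pads are 15 mm wide; open, the fingers measure 128 mm over their backs; the gripper's body (75 mm by 188 mm) begins 65 mm behind the grasp point.
Start: joints at [1.143, 0.13, 1.488, -0, 1.523, -0.085], TCP at [0.202, 0.565, 0.23] pointing down, gripper open.
Joint ranges: [-2.96, 2.96], [-0.89, 2.26], [0.02, 2.5], [-1.34, 4.48], [0, 2.73], [-2.66, 2.66]. Speed limits (rad/s): [2.39, 2.39, 2.79, 3.14, 3.14, 3.14].

## Interface

Orientations are given as a rotation vector (axis times angle).
In Python, from plant import robot gives the robot as it stands. The module is installed in compiled form; this text tells all that it offers.
- The arm moves only by the tool move_arm, never from a script. Its argument "deltas" is one flat list of numbers, 7 for each row, row after row: the shift along the tool's x, y, z in m, then the turn, a rotation vector about the tool's x, y, z in rad, then the opening, from 0 (shut) to 1 (fully open). A call has 1 to 12 rows; each row is the pose to reach, as a shift and turn from the pose commanded when the call began, along the tool's axes at that moment; what a row does not reach only later rows make up. A row lasts 1/8 s, in which the tool goes at most 62.5 mm and 10.7 degrees, less where a joint would pass 70% of its speed; a pose out of reach is approached as far as the arm can. A call with a gripper value outside its range is refused whole. The fingers move at their own pace and stop on an object; "squeeze" is the grip in N (left out, the last holds). Time passes only in rows, so rows that repeat a pose let the fingers close. It gives the time, the measured TCP pose, the force, the opening and the grip force at its end, in the units of the state.
- robot.read_state(): the state, without advancing time (a new reading comes with each control period).
- robot.read_camera(name): name is "side" or "top" or "wrist"; returns (picture, depth): 400x640x3 uint8, red, green, blue; 400x640 float32, m along the optical axis (not along the pixel's ray), 0 where there is no reading.
- robot.camera_model(name): a dict with "K" (3x3 intrinsics, pixels), "k1" (the pictures are not rectified: a ray, as slopes to the right and down, at radius r is drawn at 1 + k1 r^2 times it, then the intrinsics apply), "R" (3x3) and "t" (3): a world point X has camera coordinates R X + t; the wrist camera has in their place "tool_from_camera" (4x4, takes a point from camera to tool coordinates, whose origin is the TCP and whose axes are the flange's). Camera axes: x right, y down, z forward; pixel columns grow to the right and rows downward; lengths in m; the calibration is good to about 2 mm. A picture is of the moment at which its call begins: read the wrist's pose just before it. camera_model takes no time and is no camera call.
- robot.close_job(): hands the job in; it is judged then, once.
Trained networks look in the newest picture that a camera, given by its name, has taken for a name from the list of things; names that differ only in an ending like _2 or _b are one class to them, and where a whole thing is asked for, a point or a joint stands for the part that bears it (a point fixed in the world has none). Each returns a list of dicts, best first, with "confidence" (0 to 1); they miss things now and then, are a little off and sometimes report something else, mostly with a low value. They report only what shows in the picture. A call takes as long as a camera call.
- robot.recognise(camera, label): "uv" ([column, row] in pixels, amid what is visible of it).
The state is a dict: "t": time; "q": joint angles; "dq": joint speeds; "joint_torque": joint torques, N m; "tool_pos": TCP position; "orientation": TCP orientation; "force": force on the tool from outside, world axes, zero at the start; "wrist_torque": the same for the moment, N m; "opening": finger opening in m; "gripper_force": force on a finger pad.
Only numpy, scipy, OpenCV 4.12 (cv2) and the standard library are available. Lean on these libraries where they do the work, as an engineer would, in place of code of your own. Each camera call takes 0.05 s, during which the arm holds its last target. There are 200 camera calls.

## Task

A stoppered blood tube has dropped and lies in the low gap under the clear bench riser; fetch it with the reacher, never touching it with the gripper itself. Take up the reacher by its handle, slide its open jaws under the riser to both sides of the tube, squeeze the trigger until they hold the thin glass firmly but gently, draw the tube out, lift it and lay it in the steel tray without dropping it. Then lay the reacher flat on the worktop off the tray, without having knocked the riser or the other things about.

Things in the scene. Friction and masses are not known exactly. Their poses are not given: they have to be found in the camera images.
- reacher: Bench reacher (pick-up tool) 312 mm long, 0.25 kg, lying flat: grey and black handle, 14 mm shaft, steel jaws. Origin: underside of the handle on the tool's middle line, z = 0 lying flat; x along the shaft to the jaws, z up, y from the fixed palm bar to the squeeze bar. Handle x = -77 to +85 mm, 42 mm high, 60 mm wide. Shaft and yoke (to x = 176 mm) keep 10 to 28 mm above the origin.
- trigger (a joint): Squeeze bar, m: 0 free, 0.0172 at its stop. Stiff return spring, 10 N at 0, 16 N at 14 mm: a few mm of squeeze hold the tool with the jaws still wide open. Both jaws close 25 rad per m; at 14 mm the pads are parallel, 13 mm apart. Each jaw then presses a thing with 0.27 to 0.36 of the squeeze beyond the spring. The linkage hardly gives: judge the pressure by the finger force, not the stroke.
- squeeze_face (a point): Middle of the outer face of the black squeeze bar (the trigger), reacher (0, +30, 21) mm when free; it moves in towards the palm bar as it is squeezed, so the handle measures 60 mm over both faces less the trigger's value.
- palm_face (a point): Middle of the outer face of the fixed grey palm bar, reacher (0, -30, 21) mm. Take the handle from above, one finger here and one on the squeeze face: both faces are flat and upright, x = -50 to +50 mm, z = 3 to 39 mm; balance point at x = +11 mm. This face never moves on the tool, so as a gripper closes, the tool goes along with the finger on this face.
- jaw_point (a point): Point midway between the jaw pads, reacher (222, 0, 9) mm. Rubber pads 34 mm long (x = 205 to 239 mm), 1 to 17 mm above the reacher's underside. Open: 51 mm between the pads' middles, 85 mm over the jaws.
- jaw_left: Jaw on the tool's +y (squeeze bar) side: steel with a black rubber pad inside. Origin on its upright pivot, reacher (167, +10, 0) mm; its x runs along the jaw, pad middle 55 mm from the pivot.
- jaw_right: The same jaw mirrored, pivot at reacher (167, -10, 0) mm.
- tube: The dropped tube: stoppered glass blood tube with a white label, 92 mm long, 13 mm thick (cap 16 mm thick, 15 mm long), 14 g, lying on the worktop under the riser. Thin glass: 3 N from each jaw holds it well, over 8 N may crack it. Origin in the middle of its round glass end, which points to the riser's mouth; z runs along the tube to the cap.
- tube_mid (a point): Middle of the tube, 45 mm from its glass end, on its axis. The balance point is 7 mm further towards the cap; held too near its glass end the tube droops or slips between the smooth pads.
- riser: Fixed clear bench riser (low shelf), 260 mm wide (y), 200 mm deep (x), top 66 mm high, clear gap 60 mm under it, cheeks 6 mm thick at y = +-127 mm, open in front and behind. Origin on the worktop under its middle; x from its open mouth (x = -100 mm) to its back. A rack of tubes stands on it, from x = +12 mm backwards, up to 165 mm over the worktop.
- tray: Fixed shallow steel tray, 130 mm (x) by 170 mm (y), walls 3 mm thick and 16 mm high with the rim, floor 3 mm. Origin on the worktop under its middle.
- oil_bottle: Small amber dropper bottle, 25 mm wide, 78 mm tall, standing beside the riser; a bystander. Origin under its middle.
- beaker: Glass beaker, 55 mm wide, 68 mm tall, standing at the right beyond the tray; a bystander. Origin under its middle.
- tape_roll: Roll of write-on tape, 67 mm across, 19 mm high, lying under the right part of the riser; a bystander. Origin under its middle.
- petri: Closed round culture dish, 92 mm across, 16 mm high, at the far left; a bystander. Origin under its middle.
- bench_timer: Small white timer, 62x66x18 mm, at the near left; a bystander. Origin under its middle.
- marker: Black felt marker, 139 mm long, 14 mm thick, lying at the far right; a bystander. Origin under its middle.

How it is judged:
By the outcome, as a careful person would: the job done as asked, in the order asked, and still so for the second after the job is handed in, with the robot touching nothing.
It also fails if it takes over 54 s, if anything falls off the work surface, if the arm or the gripper's body presses on something with over 40 N, if the wrist force passes 120 N, or if a joint passes its speed limit or range.

## Working session

There is one attempt and no reset: what is moved stays moved. The work goes in short steps, Python scripts to look and compute and a tool call to move; the robot and the scene stay as the last step left them, time stands still between calls to the robot, and variables do not carry over. Pictures are saved under pics/ and viewed, at most 11 in all, crops included, and the job is handed in when it is done.

Besides the shell and the picture viewer there is one more tool, called after "Request:" as name(argument=value, ...) on one line, values as JSON. move_arm: Moves the arm, as the interface text tells. Its arguments: {"type":"object","properties":{"deltas":{"type":"array","items":{"type":"number"}},"squeeze":{"type":"number"}},"required":["deltas"]}

```bash
mkdir -p pics; cat > h.py <<'E'
import numpy as np, cv2
from plant import robot
from scipy.spatial.transform import Rotation as R
def model(n):
    m=robot.camera_model(n); K=np.array(m["K"])
    if n=="wrist":
        s=robot.read_state(); T=np.eye(4);T[:3,:3]=R.from_rotvec(s["orientation"]).as_matrix();T[:3,3]=s["tool_pos"]
        T=T@np.array(m["tool_from_camera"]); Rw=T[:3,:3]; c=T[:3,3]
    else:
        Rw=np.array(m["R"]).T; c=-Rw@np.array(m["t"])
    return K,m["k1"],Rw,c
def ray(M,uv):
    K,k1,Rw,c=M
    p=cv2.undistortPoints(np.array([[uv]],float),K,np.array([k1,0,0,0,0.]))[0,0]
    return c,Rw@np.array([p[0],p[1],1])
def onz(M,uv,z):
    c,d=ray(M,uv); return c+d*(z-c[2])/d[2]
def dep(M,uv,D):
    c,d=ray(M,uv); u,v=int(round(uv[0])),int(round(uv[1])); w=D[v-1:v+2,u-1:u+2]; w=w[w>0]
    return c+d*np.median(w) if len(w) else None
def proj(M,X):
    K,k1,Rw,c=M; p=Rw.T@(np.array(X)-c)
    return cv2.projectPoints(p.reshape(1,3),np.zeros(3),np.zeros(3),K,np.array([k1,0,0,0,0.]))[0][0,0]
def save(n,img): cv2.imwrite("pics/"+n,img[:,:,::-1])
E
python3 - <<'E'
from h import *
np.set_printoptions(precision=3,suppress=True)
for n in ["top","side"]:
    im,D=robot.read_camera(n); M=model(n); save(n+"0.png",im); np.save(n+"D.npy",D); print(n,"cam",M[3])
    for l in ["reacher","squeeze_face","palm_face","jaw_point","jaw_left","jaw_right","tube","riser","tray","oil_bottle","beaker","tape_roll","petri","bench_timer","marker"]:
        r=robot.recognise(n,l)[:1]
        for a in r: print(l,a["uv"],round(a["confidence"],2),dep(M,a["uv"],D),onz(M,a["uv"],0.01))
E
```

```text
top cam [ 0.491 -0.084  1.322]
reacher [243.9, 233.4] 0.87 [0.451 0.185 0.001] [0.451 0.184 0.01 ]
squeeze_face [236.1, 227.0] 0.7 [0.474 0.205 0.038] [0.474 0.212 0.01 ]
palm_face [247.0, 227.8] 0.98 [0.471 0.174 0.006] [0.471 0.173 0.01 ]
jaw_point [248.3, 235.0] 0.91 [ 0.445  0.17  -0.   ] [0.446 0.168 0.01 ]
riser [312.6, 165.2] 0.76 [ 0.688 -0.06   0.067] [ 0.697 -0.059  0.01 ]
tray [379.0, 236.6] 0.68 [ 0.444 -0.298  0.002] [ 0.444 -0.297  0.01 ]
oil_bottle [430.3, 223.8] 0.67 [ 0.491 -0.483  0.001] [ 0.491 -0.48   0.01 ]
beaker [429.3, 224.3] 0.46 [ 0.489 -0.479  0.002] [ 0.489 -0.477  0.01 ]
tape_roll [440.1, 252.0] 0.49 [ 0.39  -0.517  0.002] [ 0.391 -0.515  0.01 ]
petri [191.5, 220.7] 0.59 [0.494 0.37  0.017] [0.494 0.372 0.01 ]
bench_timer [201.0, 250.8] 0.65 [0.388 0.334 0.017] [0.388 0.336 0.01 ]
marker [443.2, 250.6] 0.45 [ 0.395 -0.528  0.004] [ 0.396 -0.526  0.01 ]
side cam [ 0.042 -1.051  1.009]
reacher [259.2, 182.8] 0.98 [0.435 0.137 0.034] [0.444 0.166 0.01 ]
squeeze_face [293.4, 205.8] 0.5 [ 0.502 -0.011  0.014] [ 0.504 -0.007  0.01 ]
palm_face [261.3, 182.5] 0.61 [0.439 0.126 0.042] [0.452 0.165 0.01 ]
jaw_point [262.6, 184.9] 0.57 [0.439 0.115 0.039] [0.451 0.149 0.01 ]
jaw_left [292.3, 203.6] 0.61 [ 0.503 -0.001  0.017] [0.506 0.006 0.01 ]
jaw_right [280.7, 213.0] 0.57 [ 0.447 -0.029  0.017] [ 0.45  -0.022  0.01 ]
riser [350.6, 198.5] 0.55 [ 0.669 -0.113  0.064] [ 0.705 -0.06   0.01 ]
tray [314.5, 270.7] 0.74 [ 0.441 -0.295  0.002] [ 0.438 -0.301  0.01 ]
oil_bottle [259.0, 180.1] 0.71 [0.438 0.145 0.04 ] [0.45  0.182 0.01 ]
tape_roll [351.6, 196.3] 0.38 [ 0.676 -0.108  0.067] [ 0.714 -0.051  0.01 ]
petri [259.2, 182.5] 0.72 [0.435 0.139 0.034] [0.445 0.168 0.01 ]
bench_timer [228.3, 163.7] 0.57 [0.378 0.323 0.016] [0.38  0.331 0.01 ]
marker [335.6, 328.0] 0.59 [ 0.399 -0.5    0.011] [ 0.4  -0.5   0.01]
```

```bash
python3 - <<'E'
import cv2
a=cv2.imread("pics/top0.png")[110:290,160:460]; cv2.imwrite("pics/top1.png",cv2.resize(a,(800,480),interpolation=cv2.INTER_CUBIC))
a=cv2.imread("pics/side0.png")[110:360,180:500]; cv2.imwrite("pics/side1.png",cv2.resize(a,(768,600),interpolation=cv2.INTER_CUBIC))
E
```

```text
(no output)
```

View pics/top1.png

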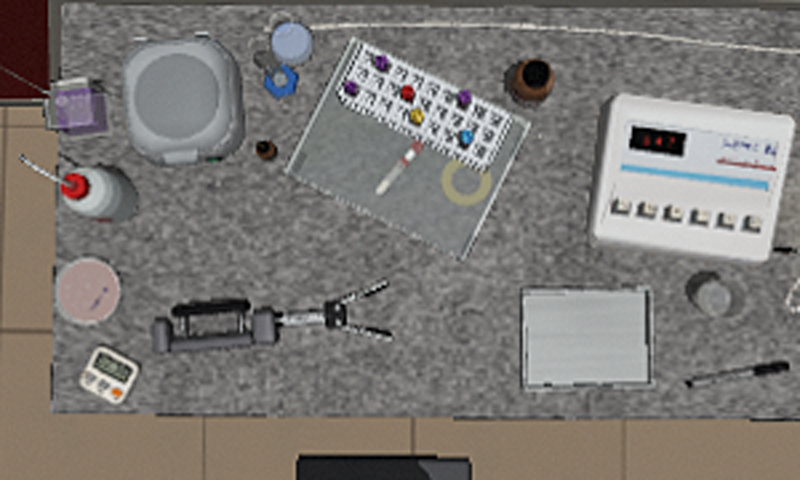

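View pics/side1.png

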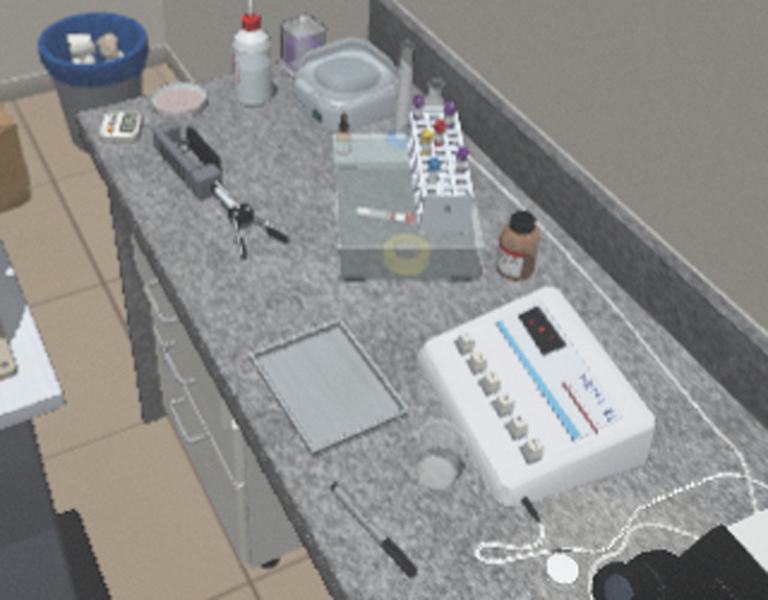

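Top crop: the reacher lies with its handle at about (155–277, 330) and its jaw tips near (390, 285/336). The tube is under the riser from (380,193) to (420,143), with the tape roll at (466,183). The side view agrees, with the tube at (360,211)–(415,218).

```bash
python3 - <<'E'
from h import *
np.set_printoptions(precision=3,suppress=True)
T=model("top");S=model("side")
t=lambda x,y:(160+x/2.6667,110+y/2.6667)
s=lambda x,y:(180+x/2.4,110+y/2.4)
for n,p,z in [("hend",(155,336),.02),("hfront",(277,325),.02),("yoke",(336,315),.02),("tipL",(386,284),.009),("tipR",(390,337),.009),("glass",(380,193),.0065),("cap",(420,143),.0065),("rFL",(290,172),.066),("rFR",(464,258),.066),("rBR",(528,125),.066),("rBL",(354,40),.066),("trTL",(520,290),.016),("trBR",(653,386),.016),("tape",(466,183),.019),("oil",(265,150),.078),("beaker",(713,293),.0)]:
    print(n,onz(T,t(*p),z))
def tri(a,b):
    c1,d1=ray(T,t(*a));c2,d2=ray(S,s(*b))
    k=np.linalg.lstsq(np.c_[d1,-d2],c2-c1,rcond=None)[0]
    return c1+d1*k[0],c2+d2*k[1]
print(tri((380,193),(358,211)),tri((420,143),(416,218)))
print("yoke",tri((336,315),(238,213)))
D=np.load("topD.npy"); pts=[]
for v in range(215,260):
    for u in range(212,312):
        P=dep(T,(u,v),D)
        if P is not None and 0.033<P[2]<0.05: pts.append(P)
P=np.array(pts);c,sz,a=cv2.minAreaRect(P[:,:2].astype(np.float32)*1000);print(len(P),c,sz,a,P.mean(0),P[:,2].max())
st=robot.read_state();print(R.from_rotvec(st["orientation"]).as_matrix(),st["tool_pos"],st["opening"]);print(robot.camera_model("wrist")["tool_from_camera"],robot.camera_model("wrist")["K"])
E
```

```text
hend [0.441 0.273 0.02 ]
hfront [0.457 0.111 0.02 ]
yoke [0.471 0.033 0.02 ]
tipL [ 0.513 -0.032  0.009]
tipR [ 0.443 -0.038  0.009]
glass [ 0.635 -0.023  0.006]
cap [ 0.703 -0.076  0.006]
rFL [0.655 0.09  0.066]
rFR [ 0.546 -0.134  0.066]
rBR [ 0.718 -0.215  0.066]
rBL [0.828 0.01  0.066]
trTL [ 0.506 -0.211  0.016]
trBR [ 0.381 -0.388  0.016]
tape [ 0.648 -0.138  0.019]
oil [0.681 0.121 0.078]
beaker [ 0.505 -0.473  0.   ]
(array([ 0.635, -0.023,  0.01 ]), array([ 0.637, -0.024,  0.01 ])) (array([ 0.703, -0.076,  0.012]), array([ 0.705, -0.078,  0.012]))
yoke (array([0.471, 0.033, 0.024]), array([0.468, 0.034, 0.025]))
428 (456.732421875, 192.19271850585938) (59.53126525878906, 161.24688720703125) 3.153616428375244 [0.452 0.189 0.04 ] 0.04473396943326069
[[-0.942  0.336 -0.   ]
 [ 0.336  0.942 -0.   ]
 [ 0.    -0.    -1.   ]] [0.202 0.565 0.23 ] 0.09320878561206454
[[ 0.001 -0.962 -0.273  0.076]
 [ 1.     0.001 -0.    -0.   ]
 [ 0.001 -0.273  0.962 -0.154]
 [ 0.     0.     0.     1.   ]] [[300.188   0.    318.528]
 [  0.    300.188 203.204]
 [  0.      0.      1.   ]]
```

Request:
move_arm(deltas=[-0.367,-0.269,0.08,0,0,1.173,1,-0.367,-0.269,0.08,0,0,1.173,1,-0.367,-0.269,0.08,0,0,1.173,1,-0.367,-0.269,0.08,0,0,1.173,1,-0.367,-0.269,0.08,0,0,1.173,1,-0.367,-0.269,0.08,0,0,1.173,1,-0.367,-0.269,0.08,0,0,1.173,1,-0.367,-0.269,0.08,0,0,1.173,1,-0.367,-0.269,0.08,0,0,1.173,1,-0.367,-0.269,0.08,0,0,1.173,1,-0.367,-0.269,0.08,0,0,1.173,1], squeeze=30)

```text
t: 2.98
tool_pos: [0.4565, 0.1895, 0.15]
orientation: [2.158, 2.283, 0.001]
force: [-0.5, -0.7, -0.2]
opening: 0.0931
gripper_force: 0.0
```

```bash
cat >> h.py <<'E'
def delta(goal,ang):
    "goal world xyz, ang = wanted world angle (deg) of tool y, tool down -> row numbers"
    s=robot.read_state();A=R.from_rotvec(s["orientation"]);a=np.radians(ang)
    B=np.array([[np.sin(-a),np.cos(a),0],[np.cos(a),np.sin(a),0],[0,0,-1]])
    B[:,0]=np.cross(B[:,1],B[:,2])
    return np.round(A.inv().apply(np.array(goal)-s["tool_pos"]),4),np.round((A.inv()*R.from_matrix(B)).as_rotvec(),4)
E
python3 - <<'E'
from h import *
np.set_printoptions(precision=3,suppress=True)
s=robot.read_state();M=model("wrist");im,D=robot.read_camera("wrist");save("w0.png",im);np.save("wD.npy",D)
print(s["t"],s["tool_pos"],R.from_rotvec(s["orientation"]).as_matrix()[:,1],s["opening"],s["q"])
pts=[]
for v in range(0,400,3):
    for u in range(0,640,3):
        P=dep(M,(u,v),D) if D[v,u]>0 and 0<v<399 and 0<u<639 else None
        if P is not None and 0.033<P[2]<0.05 and abs(P[0]-.457)<.06: pts.append(P)
P=np.array(pts);print(len(P),cv2.minAreaRect(P[:,:2].astype(np.float32)*1000),P.max(0),P.min(0))
for l in ["tube","jaw_left","jaw_right","jaw_point","squeeze_face","palm_face"]:
    for a in robot.recognise("wrist",l)[:2]: print(l,a["uv"],round(a["confidence"],2),onz(M,a["uv"],0.009))
E
```

```text
2.975 [0.456 0.19  0.15 ] [0.998 0.057 0.   ] 0.0931125471513002 [ 0.29  -0.106  1.874  0.     1.373  0.233]
660 ((456.7723693847656, 194.58328247070312), (59.887081146240234, 158.40907287597656), 5.410463809967041) [0.49  0.274 0.041] [0.421 0.115 0.033]
tube [306.4, 350.8] 0.57 [ 0.453 -0.001  0.009]
tube [348.4, 353.2] 0.33 [ 0.503 -0.001  0.009]
jaw_left [350.1, 353.4] 0.8 [ 0.505 -0.002  0.009]
jaw_right [306.4, 354.1] 0.59 [ 0.453 -0.006  0.009]
jaw_point [304.9, 206.8] 0.69 [0.443 0.177 0.009]
squeeze_face [342.9, 188.7] 0.55 [0.481 0.198 0.009]
palm_face [305.0, 206.2] 0.84 [0.443 0.178 0.009]
```

View pics/w0.png

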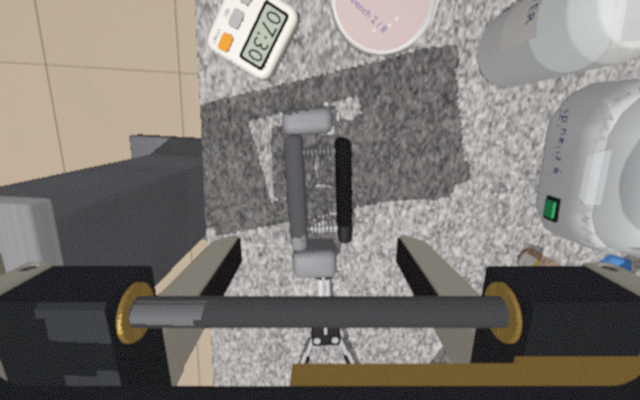

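The wrist picture shows the handle centred between the fingers at about (318, 190), with the jaws beyond at (325, 345). I descend, with 2° of turn.

Request:
move_arm(deltas=[0,0,0.06,0,0,-0.037,1,0,0,0.11,0,0,-0.037,1,0,0,0.134,0,0,-0.037,1,0,0,0.134,0,0,-0.037,1,0,0,0.134,0,0,-0.037,0.59,0,0,0.134,0,0,-0.037,0.59,0,0,0.134,0,0,-0.037,0.59,0,0,0.134,0,0,-0.037,0.59,0,0,0.134,0,0,-0.037,0.59,0,0,0.134,0,0,-0.037,0.59], squeeze=30)

```text
t: 4.58
tool_pos: [0.4557, 0.1883, 0.016]
orientation: [-2.116, -2.32, 0.003]
force: [-8.7, -1.6, 10.7]
opening: 0.0555
gripper_force: 16.3
```

Request:
move_arm(deltas=[0,0,-0.03,0,0,0,0.59,-0.01,-0.015,-0.03,0,0,-0.15,0.59,-0.018,-0.03,-0.03,0,0,-0.31,0.59,-0.026,-0.04,-0.03,0,0,-0.47,0.59,-0.0337,-0.0501,-0.03,0,0,-0.64,0.59,-0.0337,-0.0501,-0.03,0,0,-0.813,0.59,-0.0337,-0.0501,-0.03,0,0,-0.813,0.59,-0.0337,-0.0501,-0.03,0,0,-0.813,0.59])

```text
t: 5.58
tool_pos: [0.41, 0.1503, 0.0456]
orientation: [-1.032, -2.967, 0.0]
force: [0.4, 0.3, -2.2]
opening: 0.0553
gripper_force: 12.0
```

```bash
python3 - <<'E'
from h import *
np.set_printoptions(precision=3,suppress=True)
s=robot.read_state();print(s["t"],s["tool_pos"],R.from_rotvec(s["orientation"]).as_matrix()[:,1],s["opening"],s["gripper_force"],s["force"])
out=[]
for n,(v0,v1,u0,u1) in {"top":(130,230,240,360),"side":(150,240,250,400)}.items():
    im,D=robot.read_camera(n);save(n+"2f.png",im);np.save(n+"D2.npy",D)
    c=im[v0:v1,u0:u1]; out.append(cv2.resize(c,(600,int(600*c.shape[0]/c.shape[1])),interpolation=cv2.INTER_CUBIC))
save("c2.png",cv2.resize(np.vstack(out),None,fx=.69,fy=.69) if sum(o.shape[0] for o in out)*.69<600 else np.vstack(out)[:600]); print([o.shape for o in out])
E
```

```text
5.575 [0.41  0.15  0.046] [ 0.621  0.784 -0.   ] 0.055291630552072285 11.976039558649063 [ 0.405  0.313 -2.205]
[(500, 600, 3), (360, 600, 3)]
```

View pics/c2.png

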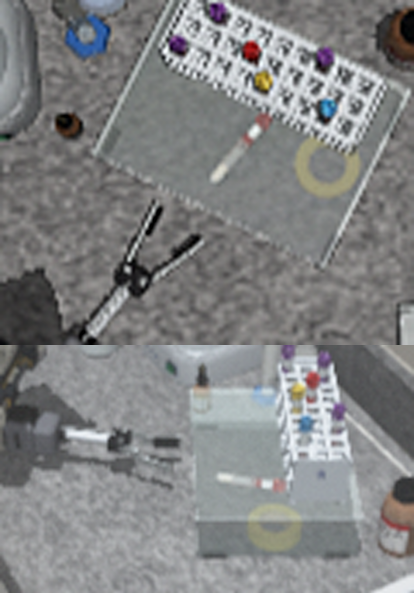

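Both views show the reacher held level with open jaws (tips at (155,204) and (200,238), yoke at (133,278)). The tube runs from (214,180) to (268,117).

```bash
python3 - <<'E'
from h import *
np.set_printoptions(precision=4,suppress=True)
T=model("top");S=model("side");f=3.45
t=lambda x,y:(240+(x-.5)/f+.0,130+(y-.5)/f); s=lambda x,y:(250+x*150/414,150+(y-345)*150/414)
tl=onz(T,t(155,204),.039);tr=onz(T,t(200,238),.039);yk=onz(T,t(133,278),.05)
m=(tl+tr)/2;d=(m-yk)[:2];print("tips",tl,tr,m,yk,"yaw",np.degrees(np.arctan2(d[1],d[0])),np.linalg.norm((tl-tr)[:2]))
# depth based shaft axis / handle from geometry
st=robot.read_state();ya=R.from_rotvec(st["orientation"]).as_matrix()[:,1];print("tool yaw",np.degrees(np.arctan2(ya[1],ya[0]))-90)
# tube by colour in the raw top image
im=cv2.imread("pics/top2f.png").astype(int)
g=onz(T,t(214,180),.0065);c=onz(T,t(269,116),.008);d=(c-g)[:2];print("tube",g,c,np.degrees(np.arctan2(d[1],d[0])),np.linalg.norm(d))
def tri(a,b):
    c1,d1=ray(T,t(*a));c2,d2=ray(S,s(*b));k=np.linalg.lstsq(np.c_[d1,-d2],c2-c1,rcond=None)[0];return c1+d1*k[0],c2+d2*k[1]
print(tri((214,180),(218,477)),tri((268,117),(284,487)))
w=im[160:185,298:322];b,gg,r=w[...,0],w[...,1],w[...,2]
for n,mk in {"light":(w.min(2)>165),"red":(r-gg>35)}.items():
    v,u=np.nonzero(mk);P=np.array([onz(T,(x+298,y+160),.0065)[:2] for x,y in zip(u,v)])
    if len(P)>2:
        q=P-P.mean(0);vv=np.linalg.svd(q)[2][0];print(n,len(P),P.mean(0),vv,np.degrees(np.arctan2(vv[1],vv[0])),(q@vv).min(),(q@vv).max())
E
```

```text
tips [0.6081 0.0372 0.039 ] [ 0.5739 -0.0088  0.039 ] [0.591  0.0142 0.039 ] [0.5326 0.0572 0.05  ] yaw -36.36248121221599 0.057257318606103814
tool yaw -38.289510058717795
tube [ 0.6365 -0.0208  0.0065] [ 0.7037 -0.0774  0.008 ] -40.09739564623163 0.08784254696065986
(array([ 0.6363, -0.0209,  0.0085]), array([ 0.6377, -0.0215,  0.0086])) (array([ 0.7025, -0.0763,  0.0093]), array([ 0.7042, -0.0772,  0.0096]))
light 46 [ 0.6778 -0.0504] [-0.7856  0.6187] 141.778658183808 -0.054208014132735086 0.05264034035499767
red 15 [ 0.6974 -0.0677] [-0.7531  0.6579] 138.85762270119662 -0.010582233250311615 0.022647047128110193
```

Request:
move_arm(deltas=[0,0.0124,0.0,0,0,0.035,0.59,0,0.0124,0.014,0,0,0.035,0.59,0,0.0124,0.027,0,0,0.035,0.59,0,0.0124,0.027,0,0,0.035,0.59])

```text
t: 6.18
tool_pos: [0.4163, 0.1595, 0.0169]
orientation: [-1.078, -2.948, 0.003]
force: [-1.1, -0.0, -2.6]
opening: 0.0556
gripper_force: 12.0
```

Request:
move_arm(deltas=[-0.02,0,0,0,0,0,0.59,-0.04,0,0,0,0,0,0.59,-0.058,0,0,0,0,0,0.59,-0.07,0,0,0,0,0,0.59,-0.07,0,0,0,0,0,0.59])

```text
t: 6.8
tool_pos: [0.472, 0.1141, 0.0187]
orientation: [1.081, 2.95, 0.0]
force: [-0.1, 0.9, -2.0]
opening: 0.0547
gripper_force: 12.0
```

```bash
cat > look.py <<'E'
import sys
from h import *
np.set_printoptions(precision=4,suppress=True)
k=sys.argv[1]
s=robot.read_state();ya=R.from_rotvec(s["orientation"]).as_matrix()[:,1];print(s["t"],s["tool_pos"],"yaw",np.degrees(np.arctan2(ya[1],ya[0]))-90,s["opening"],s["gripper_force"],s["force"])
a,b=[robot.read_camera(n)[0] for n in ("top","side")]
save("T%s.png"%k,a);save("S%s.png"%k,b)
v,u=(int(x) for x in sys.argv[2:4]); V,U=(int(x) for x in sys.argv[4:6])
f=lambda im,v,u:cv2.resize(im[v:v+60,u:u+80],(400,300),interpolation=cv2.INTER_CUBIC)
save("P%s.png"%k,np.hstack([cv2.resize(f(a,v,u),(400,300)),f(b,V,U)]))
E
python3 look.py 3 150 265 170 280
```

```text
6.8 [0.472  0.1141 0.0187] yaw -40.24158515860264 0.05469813371816503 11.981678903102875 [-0.0787  0.9167 -2.0308]
```

View pics/P3.png

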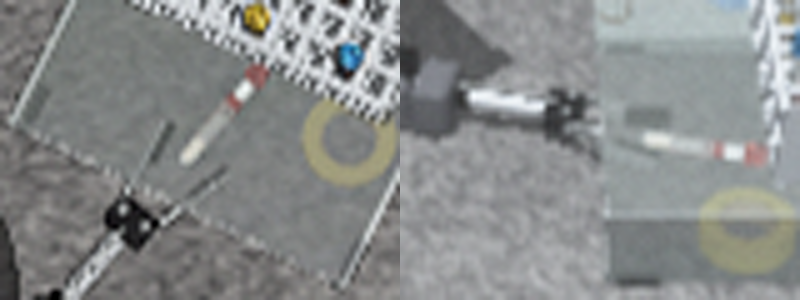

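The jaws straddle the tube line: left panel tips at (165,125) and (222,170), glass end at (188,158). Everything is clear, so I go in another 56 mm, 1.5 mm to the right.

Request:
move_arm(deltas=[-0.016,-0.0015,0,0,0,0,0.59,-0.032,-0.0015,0,0,0,0,0.59,-0.046,-0.0015,0,0,0,0,0.59,-0.056,-0.0015,0,0,0,0,0.59,-0.056,-0.0015,0,0,0,0,0.59])

```text
t: 7.52
tool_pos: [0.5137, 0.077, 0.0186]
orientation: [1.08, 2.95, 0.0]
force: [-0.7, -0.4, -2.6]
opening: 0.0553
gripper_force: 12.0
```

```bash
python3 look.py 4 145 265 160 280
```

```text
7.525 [0.5137 0.077  0.0186] yaw -40.214309937727336 0.05525534173463784 11.982102245092392 [-0.682  -0.3709 -2.5959]
```

View pics/P4.png

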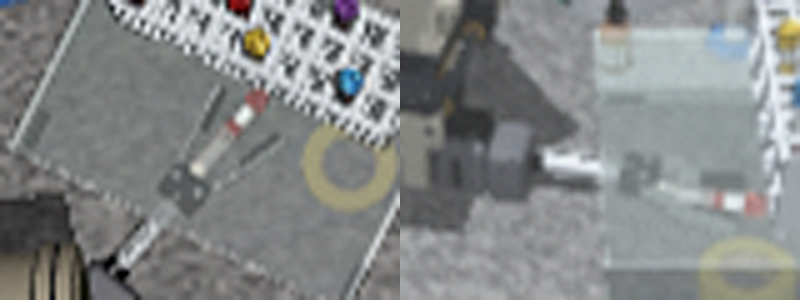

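The jaws now flank the tube: tips at (217,92) and (280,137), cap at (257,100), about 6 mm too far in. I back off 6 mm and close gently.

Request:
move_arm(deltas=[0.006,0,0,0,0,0,0.59,0.006,-0.0005,0,0,0,0,0.57,0.006,-0.001,0,0,0,0,0.55,0.006,-0.0015,0,0,0,0,0.53,0.006,-0.002,0,0,0,0,0.515,0.006,-0.0025,0,0,0,0,0.505,0.006,-0.0025,0,0,0,0,0.495,0.006,-0.0025,0,0,0,0,0.485,0.006,-0.0025,0,0,0,0,0.475,0.006,-0.0025,0,0,0,0,0.46], squeeze=20)

```text
t: 8.88
tool_pos: [0.5069, 0.0795, 0.0186]
orientation: [1.078, 2.951, -0.0]
force: [0.3, -0.1, -1.6]
opening: 0.0457
gripper_force: 20.0
```

Request:
move_arm(deltas=[0,0,0,0,0,0,0.45,0,0,0,0,0,0,0.44,0,0,0,0,0,0,0.43], squeeze=28)

```text
t: 9.25
tool_pos: [0.5069, 0.0796, 0.0186]
orientation: [-1.078, -2.951, 0.0]
force: [-0.1, -0.8, -3.3]
opening: 0.0454
gripper_force: 28.0
```

```bash
python3 look.py 5 145 265 160 280
```

```text
9.25 [0.5069 0.0796 0.0186] yaw -40.149847793794514 0.04540897639185805 27.98417866230011 [-0.051  -0.8377 -3.2626]
```

View pics/P5.png

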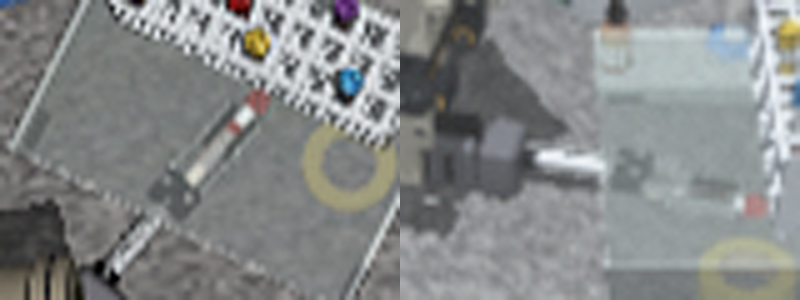

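The tube is held between parallel pads (205–250, 115–165), with the cap clear at (258,100). I lift 5 mm and draw it straight out.

Request:
move_arm(deltas=[0,0,-0.003,0,0,0,0.43,0,0,-0.006,0,0,0,0.43,0.008,0,-0.006,0,0,0,0.43,0.022,0,-0.006,0,0,0,0.43,0.038,0,-0.006,0,0,0,0.43,0.056,0,-0.006,0,0,0,0.43,0.074,0,-0.006,0,0,0,0.43,0.092,0,-0.006,0,0,0,0.43,0.11,0,-0.006,0,0,0,0.43,0.126,0,-0.006,0,0,0,0.43,0.14,0,-0.006,0,0,0,0.43,0.145,0,-0.006,0,0,0,0.43])

```text
t: 10.85
tool_pos: [0.3954, 0.1736, 0.0246]
orientation: [-1.077, -2.951, 0.0]
force: [0.8, -0.2, -3.2]
opening: 0.0453
gripper_force: 28.0
```

```bash
python3 look.py 6 160 250 165 260
```

```text
10.85 [0.3954 0.1736 0.0246] yaw -40.104557318788586 0.0453272130177336 27.98506110906601 [ 0.7917 -0.1836 -3.187 ]
```

View pics/P6.png

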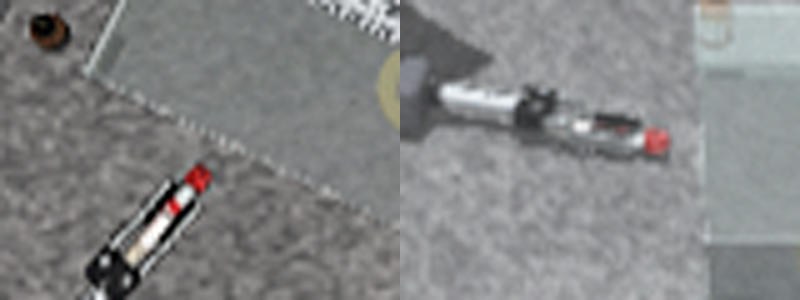

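The tube is out of the riser and held (left panel, cap at (200,178)). I lift it and turn to yaw −90°.

Request:
move_arm(deltas=[0,0,-0.015,0,0,0,0.43,0,0,-0.035,0,0,0,0.43,0,0,-0.055,0,0,0,0.43,0,0,-0.07,0,0,0.08,0.43,0,0,-0.08,0,0,0.19,0.43,0,0,-0.08,0,0,0.32,0.43,0,0,-0.08,0,0,0.45,0.43,0,0,-0.08,0,0,0.58,0.43,0,0,-0.08,0,0,0.7,0.43,0,0,-0.08,0,0,0.8,0.43,0,0,-0.08,0,0,0.871,0.43,0,0,-0.08,0,0,0.871,0.43])

```text
t: 12.45
tool_pos: [0.3968, 0.1729, 0.1057]
orientation: [2.222, 2.22, 0.002]
force: [0.8, 0.7, -2.8]
opening: 0.0455
gripper_force: 28.0
```

```bash
python3 - <<'E'
from h import *
print(delta((0.4365,-0.086,0.105),0))
E
```

```text
(array([-0.2588,  0.04  ,  0.0007]), array([ 0.0012, -0.0003, -0.0013]))
```

Request:
move_arm(deltas=[-0.015,0.003,0,0,0,0,0.43,-0.04,0.007,0,0,0,0,0.43,-0.07,0.012,0,0,0,0,0.43,-0.1,0.016,0,0,0,0,0.43,-0.13,0.02,0,0,0,0,0.43,-0.16,0.025,0,0,0,0,0.43,-0.19,0.03,0,0,0,0,0.43,-0.22,0.034,0,0,0,0,0.43,-0.245,0.038,0.01,0,0.02,0,0.43,-0.256,0.04,0.025,0,0.04,0,0.43,-0.259,0.04,0.04,0,0.055,0,0.43,-0.259,0.04,0.05,0,0.055,0,0.43])

```text
t: 13.95
tool_pos: [0.4351, -0.0863, 0.0536]
orientation: [-2.195, -2.191, -0.06]
force: [-0.3, -0.1, -2.6]
opening: 0.0456
gripper_force: 28.0
```

```bash
python3 look.py 7 205 330 230 270
```

```text
13.95 [ 0.4351 -0.0863  0.0536] yaw -90.09472345590672 0.04563497609264764 27.98275977373123 [-0.2776 -0.0641 -2.6065]
```

View pics/P7.png

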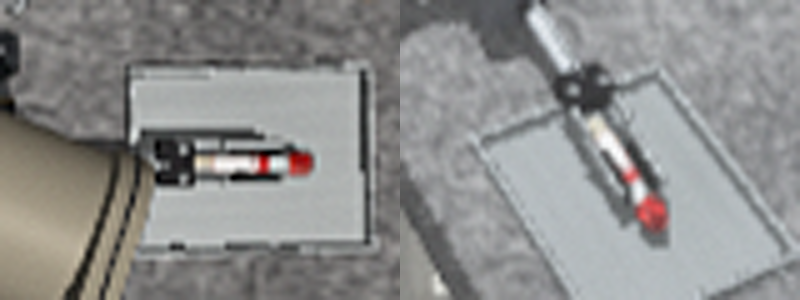

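The tube hangs over the tray middle, pointing down slightly, with the yoke inside the near wall. I lower it in small steps.

Request:
move_arm(deltas=[0,0,0.006,0,0,0,0.43,0,0,0.012,0,0,0,0.43,0,0,0.016,0,0,0,0.43,0,0,0.017,0,0,0,0.43,0,0,0.017,0,0,0,0.43])

```text
t: 14.68
tool_pos: [0.4358, -0.085, 0.0377]
orientation: [-2.195, -2.193, -0.06]
force: [-0.1, 1.0, -2.8]
opening: 0.046
gripper_force: 28.0
```

```bash
cat > hz.py <<'E'
from h import *
np.set_printoptions(precision=4,suppress=True)
s=robot.read_state();print(s["tool_pos"],s["force"],s["wrist_torque"],s["gripper_force"])
im,D=robot.read_camera("side");M=model("side");
# red cap and tray depth heights
t=im.astype(int);v,u=np.nonzero((t[...,0]-t[...,1]>80)&(t[...,0]>120))
P=np.array([dep(M,(a,b),D) for a,b in zip(u,v) if 225<b<300 and 290<a<350]);print(len(P),P.mean(0),P[:,2].max(),np.sort(P[:,2])[::3])
E
python3 hz.py
```

```text
[ 0.4358 -0.085   0.0377] [-0.1068  0.9929 -2.7816] [-0.063   0.0626  0.0337] 27.984938621520996
24 [ 0.4423 -0.3268  0.0206] 0.02380867201438963 [0.0147 0.0183 0.0199 0.0204 0.0213 0.0218 0.0225 0.0228]
```

Request:
move_arm(deltas=[0,0,0.0015,0,0,0,0.43,0,0,0.003,0,0,0,0.43,0,0,0.003,0,0,0,0.43])

```text
t: 15.1
tool_pos: [0.4358, -0.085, 0.0346]
orientation: [-2.195, -2.193, -0.06]
force: [0.7, 0.1, -2.2]
opening: 0.0456
gripper_force: 28.0
```

```bash
python3 hz.py
```

```text
[ 0.4358 -0.085   0.0346] [ 0.7214  0.1159 -2.2015] [-0.2138  0.0284 -0.0253] 27.986057996749878
21 [ 0.4412 -0.3272  0.0186] 0.02167782742026103 [0.0135 0.0164 0.0181 0.0191 0.0197 0.0203 0.0208]
```

Request:
move_arm(deltas=[0,0,0.001,0,0,0,0.43,0,0,0.001,0,0,0,0.43])

```text
t: 15.4
tool_pos: [0.4358, -0.0848, 0.0337]
orientation: [-2.195, -2.193, -0.06]
force: [-0.1, 0.3, -0.8]
opening: 0.0453
gripper_force: 28.0
```

```bash
python3 hz.py
```

```text
[ 0.4358 -0.0848  0.0337] [-0.1362  0.3483 -0.7598] [-0.2076  0.0825 -0.0261] 27.98258900642395
21 [ 0.4412 -0.3272  0.0187] 0.02196211334014353 [0.0157 0.0164 0.0178 0.0191 0.0196 0.02   0.0202]
```

The force shows the cap end resting on the floor. I open slowly, shifting along so the jaws stay centred.

Request:
move_arm(deltas=[0,0,0,0,0,0,0.485,0,0,0,0,0,0,0.495,0,0.0005,0,0,0,0,0.505,0,0.001,0,0,0,0,0.515,0,0.0018,0,0,0,0,0.53,0,0.0025,0,0,0,0,0.545,0,0.0033,0,0,0,0,0.56,0,0.004,0,0,0,0,0.575,0,0.0047,0,0,0,0,0.59,0,0.0047,0,0,0,0,0.59,0,0.0047,0,0,0,0,0.59])

```text
t: 16.82
tool_pos: [0.4405, -0.0848, 0.0336]
orientation: [-2.195, -2.192, -0.06]
force: [0.2, -0.1, -2.2]
opening: 0.0554
gripper_force: 12.0
```

```bash
python3 look.py 8 205 330 230 270
```

```text
16.825 [ 0.4405 -0.0848  0.0336] yaw -90.05778601450281 0.055447494469058785 11.976427584886551 [ 0.1994 -0.1146 -2.2244]
```

View pics/P8.png

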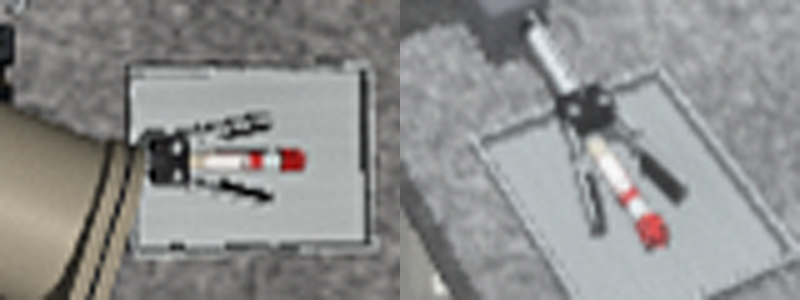

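The jaws are open and the tube rests on the tray floor (cap at (292,160)). I lift off and carry the reacher back to the left.

Request:
move_arm(deltas=[0,0,-0.012,0,0,0,0.59,0,0,-0.03,0,0,0,0.59,0,0,-0.05,0,0,0,0.59,0.01,0,-0.06,0,-0.02,0,0.59,0.04,0,-0.06,0,-0.04,0,0.59,0.075,0,-0.06,0,-0.055,0,0.59,0.11,0,-0.06,0,-0.06,0,0.59,0.145,0,-0.06,0,-0.06,0,0.59,0.18,0,-0.06,0,-0.06,0,0.59,0.21,0,-0.06,0,-0.06,0,0.59,0.24,0,-0.06,0,-0.06,0,0.59,0.26,0,-0.06,0,-0.06,0,0.59])

```text
t: 18.42
tool_pos: [0.4409, 0.1729, 0.109]
orientation: [2.219, 2.218, -0.004]
force: [-0.8, -0.5, -3.1]
opening: 0.0553
gripper_force: 12.0
```

```bash
python3 - <<'E'
from h import *
print(robot.read_state()["tool_pos"],delta((0.445,0.175,0.022),0),delta((0.445,0.175,0.016),0))
E
```

```text
[0.44093889 0.17287401 0.10899022] (array([0.0025, 0.004 , 0.087 ]), array([ 0.001 ,  0.0045, -0.0002])) (array([0.0025, 0.004 , 0.093 ]), array([ 0.001 ,  0.0045, -0.0002]))
```

Request:
move_arm(deltas=[0,0,0.03,0,0.0045,0,0.59,0,0,0.06,0,0.0045,0,0.59,0,0,0.08,0,0.0045,0,0.59,0,0,0.087,0,0.0045,0,0.59,0,0,0.089,0,0.0045,0,0.59,0,0,0.09,0,0.0045,0,0.59,0,0,0.091,0,0.0045,0,0.59,0,0,0.092,0,0.0045,0,0.59,0,0,0.0925,0,0.0045,0,0.59,0,0,0.0925,0,0.0045,0,0.59])

```text
t: 19.68
tool_pos: [0.441, 0.1711, 0.0158]
orientation: [2.222, 2.22, -0.0]
force: [-2.1, -1.5, 2.6]
opening: 0.0556
gripper_force: 12.6
```

Request:
move_arm(deltas=[0,0,0,0,0,0,0.62,0,0,0,0,0,0,0.66,0,0,0,0,0,0,0.75,0,0,0,0,0,0,1,0,0,0,0,0,0,1,0,0,0,0,0,0,1,0,0,-0.03,0,0,0,1,0,0,-0.08,0,0,0,1,0,0,-0.14,0,0,0,1,0,0,-0.2,0,0,0,1,0,0,-0.2,0,0,0,1])

```text
t: 21.05
tool_pos: [0.444, 0.172, 0.2217]
orientation: [2.218, 2.216, 0.014]
force: [0.4, -0.8, 0.3]
opening: 0.0928
gripper_force: 0.0
```

```bash
python3 - <<'E'
from h import *
s=robot.read_state();print(s["t"],s["tool_pos"],s["opening"],s["force"])
a,b=robot.read_camera("top")[0],robot.read_camera("side")[0]
save("fin.png",np.vstack([cv2.resize(a[110:290,160:460],(500,300)),cv2.resize(b[110:350,180:580],(500,300))]))
E
```

```text
21.05 [0.44402437 0.17201352 0.22168863] 0.09284824571285173 [ 0.44983475 -0.84323002  0.28841695]
```

View pics/fin.png

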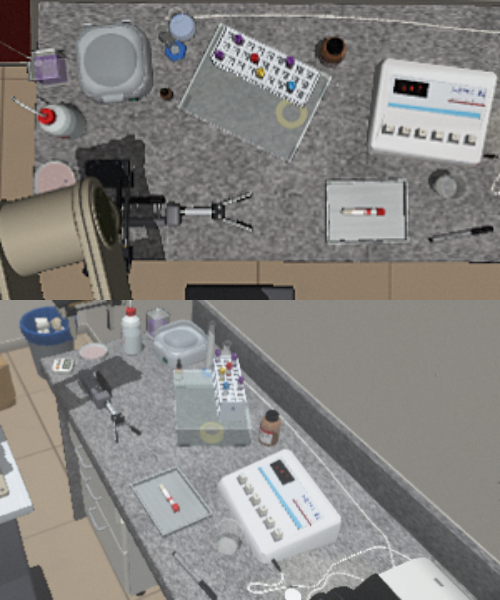

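The tube lies in the tray at about (362, 211) in the top view. The reacher lies flat on the worktop, jaws at (235, 212), and nothing else has moved.

```bash
python3 -c "
from plant import robot
print(robot.close_job())"
```

```text
the job is handed in; nothing more can be done
None
```

The tube lies in the steel tray and the reacher lies flat on the worktop off the tray; nothing else appears to have moved, and the job was handed in at about 21 s.

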